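# Take the brass cuff out of its forming die

## Task

On the goldsmith's bench, lift the freshly formed brass cuff bangle out of its steel die and stand it gently, open side up, in the middle of the green-lined tray, then let go. Leave the silver cuff sitting in its own die.

Things in the scene. Friction and masses are not known exactly. Their poses are not given: they have to be found in the camera images.
- brass_cuff_mid (a point): Brass (yellow) cuff: rigid U-shaped bangle, open side up. 54 mm wide along its x, 24 mm along its y, 54 mm tall, band 4 mm thick, 80 to 150 g, flat bottom. Upright sides with outer faces at x = -27 and +27 mm: squeeze it across these, near the top. The point is half-way up, midway between the sides (empty air), 27 mm above the underside; z up.
- brass_die: Fixed dark steel die block holding the brass cuff: 110 mm along x, 80 along y, 34 high; origin in the middle of its underside. Cavity in the middle of its flat top, 58 x 28 mm, 22 mm deep; the cuff sits loosely in it, axes parallel to the die's, so its upper 32 mm stand clear of the die's top and its mid point is 5 mm above that top.
- silver_cuff_mid (a point): Silver (white metal) cuff, a bystander of the same shape, size and point as the brass one, in a second die of the same kind. It stays where it is. Also near: a fixed steel bowl (90 mm across, 42 high) nearer the robot and a loose hammer beyond the dies, both unused.
- tray_middle (a point): Fixed shallow dark wood tray with green lining, 150 mm along x by 130 mm along y outside, walls 5 mm thick rising 13 mm above its floor. The point is the middle of the floor's upper face, 5 mm above the bench; z up.
Not all that is in view belongs to the job. Of the things shaped like the part that bears brass_cuff_mid, the brass one is meant.

How it is judged:
On the way:
1. the brass cuff is held by the fingers clear above its die (its middle over 75 mm above the bench) (height (world z) of brass_cuff_mid above 0.075 m and contact force between the fingers and brass_cuff above 0.5 N), for 0.2 s.
At the end, for the whole second after the job is handed in: The brass cuff stands at rest on the tray's floor, open side up within 10 degrees, its middle within 35 mm of the tray's middle (any yaw), released; the silver cuff is within 12 mm of where it started (horizontal distance between brass_cuff_mid and tray_middle below 0.035 m and z of brass_cuff_mid in the frame of tray_middle between 0.022 and 0.032 m and angle between brass_cuff_mid's own z axis and vertical below 0.175 rad and linear speed of brass_cuff below 0.02 m/s and distance of silver_cuff_mid from where it was at the start of the episode below 0.012 m); the robot touches nothing.
It fails at once if the silver cuff is moved more than 12 mm (distance of silver_cuff_mid from where it was at the start of the episode above 0.012 m).
It fails at once if the brass cuff is dropped or thrown (faster than 0.6 m/s with no finger on it: a fall of about 20 mm) (linear speed of brass_cuff above 0.6 m/s and contact force between the fingers and brass_cuff below 0.05 N).
It also fails if it takes over 38 s, if anything falls off the work surface, if the arm or the gripper's body presses on something with over 40 N, if the wrist force passes 120 N, or if a joint passes its speed limit or range.

## Robot

A 6-joint arm with a two-finger parallel gripper is mounted at the origin on the work surface. World frame = base frame: x ahead of the robot, y to its left, z up, the work surface at z = 0. Lengths are in m, angles in rad, forces in N, time in s.
With the tool pointing down it reaches from about 0.375 to 0.9 m from the base axis. Payload 3.1 kg.
Tool frame: the origin (TCP) lies where the fingers leave the gripper's body, on its centre line; the fingertips stand 73 mm ahead of it and the grasp point (between the pads) lies 54 mm ahead of it; z points along the fingers, y is the line along which they close (so a half turn about z gives the same grasp; the last joint's range is limited). The gripper opens to 85 mm and grips with 20 to 120 N. Pads are 22 mm wide; open, the fingers measure 114 mm over their backs; the gripper's body (76 mm by 85 mm) begins 54 mm behind the grasp point. The pads swing forward as they close: fully open they stand 13 mm farther back than shut.
Start: joints at [-1.371, 0.527, 1.433, -0, 1.181, -0.178], TCP at [0.231, -0.581, 0.304] pointing down, gripper open.
Joint ranges: [-3.08, 3.08], [-0.75, 2.2], [0.22, 2.44], [-1.43, 4.57], [0, 2.65], [-2.85, 2.85]. Speed limits (rad/s): [2.79, 2.79, 3.14, 3.14, 3.14, 3.14].

## Interface

Orientations are given as a unit quaternion [x, y, z, w].
In Python, from station import manip gives the robot as it stands.
- The arm moves only by the shell command python3 -m crank 'ROWS' [FORCE]. ROWS is JSON, a list of rows, each an object with "dp": the shift along the tool's x, y, z normalised to -1 to 1, where 1 is 50 cm, a list of three; "delta_rot": the turn, a rotation vector about the tool's x, y, z normalised to -1 to 1, where 1 is 2 pi rad, a list of three; "fingers": the opening, from -1 (shut) to 1 (fully open). A call has 1 to 12 rows; each row shifts and turns the commanded pose from where the row before left it, along the tool's axes as they then stand; what a row does not reach is not made up. A row lasts 1/12 s, in which the tool goes at most 41.7 mm and 7.16 degrees, less where a joint would pass 70% of its speed; a pose out of reach is approached as far as the arm can. A call with a number of a shift or a turn outside -1 to 1 is refused whole. A call with a gripper value outside its range is refused whole. The fingers move at their own pace and stop on an object; FORCE is the grip in N (left out, the last holds). Time passes only in rows, so rows that do not move let the fingers close. It gives the time, the measured TCP pose, the force, the opening and the grip force at its end, in the units of the state.
- manip.sense(): the state, without advancing time (a new reading comes with each control period).
- manip.snapshot(name): name is "scene" or "top" or "wrist"; returns (picture, depth): 420x560x3 uint8, red, green, blue; 420x560 float32, m along the optical axis (not along the pixel's ray), 0 where there is no reading.
- manip.camera_model(name): a dict with "fx", "fy", "cx", "cy" (pixels), "origin" and "attitude" of the camera in the world. Camera axes: x right, y up, looking along -z (the intrinsics and any distortion apply to the point x, -y, -z); pixel columns grow to the right and rows downward; lengths in m; the calibration is good to about 2 mm. A picture is of the moment at which its call begins: read the wrist's pose just before it. camera_model takes no time and is no camera call; for the wrist camera it gives the pose at the moment of the call.
- manip.sign_off(): hands the job in; it is judged then, once.
The state is a dict: "t": time; "q": joint angles; "qd": joint speeds; "tau": joint torques, N m; "tcp_pos": TCP position; "tool_rot": TCP orientation; "force": force on the tool from outside, world axes, zero at the start; "ft_torque": the same for the moment, N m; "finger_gap": opening from 0.0 (shut) to 1.0 (fully open); "gripper_force": force on a finger pad.
Only numpy, scipy, OpenCV 4.12 (cv2) and the standard library are available. Lean on these libraries where they do the work, as an engineer would, in place of code of your own. Each camera call takes 0.05 s, during which the arm holds its last target. There are 200 camera calls.

## Working session

There is one attempt and no reset: what is moved stays moved. The work goes in short steps, Python scripts to look and compute and a shell command to move; the robot and the scene stay as the last step left them, time stands still between calls to the robot, and variables do not carry over. Pictures are saved under pics/ and viewed, at most 10 in all, crops included, and the job is handed in when it is done.

```bash
mkdir -p pics; cat > h.py <<'E'
import numpy as np, cv2
from scipy.spatial.transform import Rotation as R
from station import manip
def cam(n):
    c=manip.camera_model(n); a=np.array(c["attitude"],float)
    M=R.from_quat(a).as_matrix() if a.size==4 else a.reshape(3,3)
    return c,M,np.array(c["origin"])
def world(n,d,cm=None):
    c,M,o=cm or cam(n); v,u=np.mgrid[:420,:560]
    P=np.stack([(u-c["cx"])/c["fx"]*d,-(v-c["cy"])/c["fy"]*d,-d],-1)
    return P@M.T+o
E
python3 - <<'E'
from h import *
for n in("scene","top"):
    cm=cam(n); p,d=manip.snapshot(n); np.savez(f"{n}.npz",p=p,d=d); cv2.imwrite(f"pics/{n}0.png",p[:,:,::-1]); print(n,cm, (d>0).mean())
print(manip.sense())
E
```

```text
scene ({'fx': 483.97573594474636, 'fy': 483.97573594474636, 'cx': 273.47557743331856, 'cy': 210.6411757795566, 'origin': array([1.16962203, 0.43269039, 0.85036549]), 'attitude': array([0.16446247, 0.31226644, 0.82251114, 0.44600134])}, array([[-0.5480698 , -0.63096992,  0.54908692],
       [ 0.83639436, -0.40714495,  0.36698428],
       [-0.00799807,  0.66038621,  0.75088354]]), array([1.16962203, 0.43269039, 0.85036549])) 0.9960926870748299
top ({'fx': 431.81723236344214, 'fy': 431.81723236344214, 'cx': 271.84766629025296, 'cy': 204.33351790691646, 'origin': array([0.44907634, 0.01442759, 1.00174227]), 'attitude': array([-0.04189936,  0.03524349,  0.71464226, -0.69734409])}, array([[-0.02391133,  0.99374976, -0.10903978],
       [-0.99965647, -0.02493823, -0.00806357],
       [-0.01073243,  0.10880951,  0.99400468]]), array([0.44907634, 0.01442759, 1.00174227])) 0.9958375850340137
{'t': 0.1, 'q': array([-1.37048611e+00,  5.28384902e-01,  1.43372978e+00, -1.36569263e-05,
        1.18142156e+00, -1.78473389e-01]), 'qd': array([ 0.00026838, -0.00327143, -0.00169641, -0.00067974, -0.00231329,
       -0.00033296]), 'tau': array([-2.08913002e-04, -4.43304384e+01, -1.78586125e+01, -2.75011007e-04,
        3.86019688e-03,  5.15565318e-06]), 'tcp_pos': array([ 0.23106081, -0.58019605,  0.30303828]), 'tool_rot': array([ 9.82117964e-01,  1.88264073e-01, -1.69246327e-05, -9.71663630e-04]), 'force': array([-0.30333348,  0.09912804,  0.13379229]), 'ft_torque': array([-0.01943612, -0.04865714, -0.03281013]), 'gripper_force': 0.0, 'finger_gap': 0.9951829930369418}
```

View pics/top0.png

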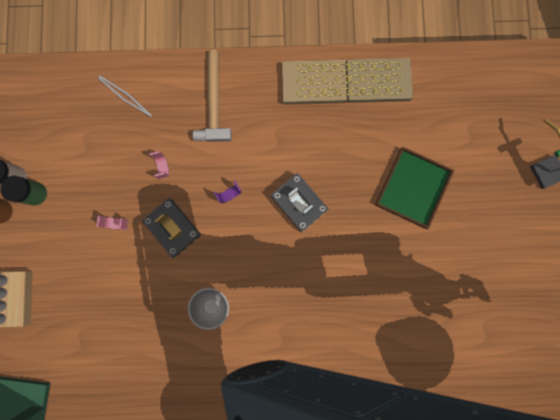

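View pics/scene0.png

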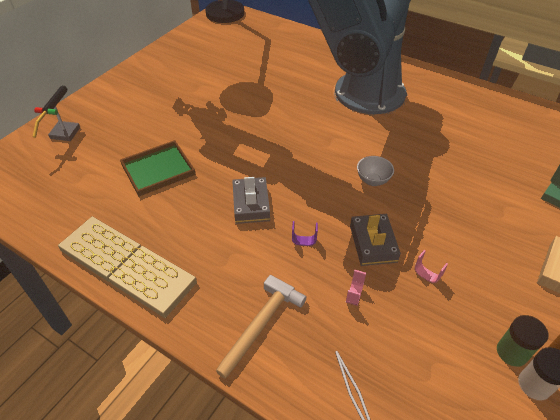

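The top view shows the brass cuff and die at (171,227), the silver cuff at (300,201) and the tray at (414,187). There are pink and purple lookalikes near the dies. Next I'll measure these with depth.

```bash
python3 - <<'E'
from h import *
def rect(P,l):
    r=cv2.minAreaRect((P[:,:2]*1000).astype(np.float32)); b=cv2.boxPoints(r)
    e=b[1]-b[0]; f=b[2]-b[1]; L=e if np.hypot(*e)>np.hypot(*f) else f
    print(l,len(P),"c",np.round(r[0],1),"size",np.round(r[1],1),"long axis yaw deg",np.degrees(np.arctan2(L[1],L[0])).round(1)%180,"z",np.percentile(P[:,2]*1000,[5,50,95]).round(1))
for n,cs in(("top",dict(brass=(171,227),silver=(300,201),tray=(414,187))),("scene",dict(brass=(375,235),silver=(251,198),tray=(158,168)))):
    f=np.load(n+".npz"); W=world(n,f["d"]); hsv=cv2.cvtColor(f["p"],cv2.COLOR_RGB2HSV)
    v,u=np.mgrid[:420,:560]
    for k,(a,b) in cs.items():
        near=np.hypot(u-a,v-b)<48
        if k=="tray":
            m=near&(hsv[...,0]>45)&(hsv[...,0]<85)&(hsv[...,1]>120); rect(W[m],n+" tray floor")
        else:
            near=np.hypot(u-a,v-b)<38
            m=near&(abs(W[...,2]-.034)<.006)&(hsv[...,1]<90); 
            m=cv2.morphologyEx(m.astype(np.uint8),cv2.MORPH_OPEN,np.ones((3,3)))
            nn,lab,st,_=cv2.connectedComponentsWithStats(m); i=1+st[1:,4].argmax(); rect(W[lab==i],n+" die "+k)
            m=near&(W[...,2]>.052)&(W[...,2]<.075)&((hsv[...,1]>100) if k=="brass" else (hsv[...,1]<90)); 
            m=m&(np.hypot(*(np.moveaxis(W[...,:2],-1,0)-W[lab==i][:,:2].mean(0)[:,None,None]))<.045)
            rect(W[m],n+" cuff "+k)
E
```

```text
top die brass 1349 c [509.1 252.9] size [109.9  79.9] long axis yaw deg 39.5 z [30.8 33.7 36.7]
top cuff brass 65 c [509.4 252.9] size [54.8 22.8] long axis yaw deg 39.5 z [55.1 64.1 67.9]
top die silver 1380 c [559.8 -38.9] size [109.7  80.5] long axis yaw deg 38.8 z [31.  33.9 36.8]
top cuff silver 50 c [559.3 -39.1] size [53.8 23.7] long axis yaw deg 38.5 z [55.4 65.5 67.9]
top tray floor 2833 c [ 513.3 -205.3] size [157.6 429.7] long axis yaw deg 126.4 z [2.6 5.6 8.5]
scene die brass 1109 c [509.8 253.5] size [113.3  80.7] long axis yaw deg 39.2 z [30.3 33.1 35.5]
scene cuff brass 123 c [509.5 253.4] size [57.5 24.6] long axis yaw deg 39.5 z [52.5 60.3 65.9]
scene die silver 981 c [560.8 -38.5] size [113.7  79.4] long axis yaw deg 39.0 z [30.4 33.3 36.1]
scene cuff silver 111 c [561.1 -38.3] size [56.2 23.6] long axis yaw deg 38.6 z [52.6 60.5 65.9]
scene tray floor 21 c [ 551.2 -308. ] size [ 68.  109.7] long axis yaw deg 120.2 z [3.  4.8 7.9]
```

```bash
python3 - <<'E'
from h import *
f=np.load("top.npz"); hsv=cv2.cvtColor(f["p"],cv2.COLOR_RGB2HSV); W=world("top",f["d"])
m=((hsv[...,0]>45)&(hsv[...,0]<85)&(hsv[...,1]>120)).astype(np.uint8); m[:,:360]=0; m[:,460:]=0
m=cv2.morphologyEx(m,cv2.MORPH_OPEN,np.ones((3,3)))
nn,lab,st,_=cv2.connectedComponentsWithStats(m); i=1+st[1:,4].argmax()
r=cv2.minAreaRect((W[lab==i][:,:2]*1000).astype(np.float32)); print(r, cv2.boxPoints(r))
E
python3 -m crank '[{"dp":[0.03,-0.035,0],"delta_rot":[0,0,0],"fingers":1},{"dp":[0.047,-0.056,0],"delta_rot":[0,0,0],"fingers":1},{"dp":[0.047,-0.056,0],"delta_rot":[0,0,0],"fingers":1},{"dp":[0.047,-0.056,0],"delta_rot":[0,0,0],"fingers":1},{"dp":[0.047,-0.056,0],"delta_rot":[0,0,0],"fingers":1},{"dp":[0.047,-0.056,0],"delta_rot":[0,0,0],"fingers":1},{"dp":[0.047,-0.056,0],"delta_rot":[0,0,0],"fingers":1},{"dp":[0.047,-0.056,0],"delta_rot":[0,0,0],"fingers":1},{"dp":[0.047,-0.056,0],"delta_rot":[0,0,0],"fingers":1},{"dp":[0.047,-0.056,0],"delta_rot":[0,0,0],"fingers":1},{"dp":[0.047,-0.056,0],"delta_rot":[0,0,0],"fingers":1},{"dp":[0.047,-0.056,0],"delta_rot":[0,0,0],"fingers":1}]'
```

```text
((512.8544921875, -204.75628662109375), (157.30398559570312, 428.593505859375), 36.3782844543457) [[ 322.42795   -78.87157 ]
 [ 576.6327   -423.9402  ]
 [ 703.281    -330.641   ]
 [ 449.0763     14.427612]]
t: 1.1
tcp_pos: [0.3649, -0.1753, 0.3038]
tool_rot: [0.982, 0.188, -0.0, -0.0]
force: [1.1, -0.6, -0.1]
finger_gap: 1.003
gripper_force: 0.0
```

```bash
python3 -m crank '[{"dp":[0.047,-0.056,0],"delta_rot":[0,0,0],"fingers":1},{"dp":[0.047,-0.056,0],"delta_rot":[0,0,0],"fingers":1},{"dp":[0.047,-0.056,0],"delta_rot":[0,0,0],"fingers":1},{"dp":[0.047,-0.056,0],"delta_rot":[0,0,0],"fingers":1},{"dp":[0.047,-0.056,0],"delta_rot":[0,0,0],"fingers":1},{"dp":[0.047,-0.056,0],"delta_rot":[0,0,0],"fingers":1},{"dp":[0.047,-0.056,0],"delta_rot":[0,0,0],"fingers":1},{"dp":[0.047,-0.056,0],"delta_rot":[0,0,0],"fingers":1},{"dp":[0.047,-0.056,0],"delta_rot":[0,0,0],"fingers":1},{"dp":[0.047,-0.056,0],"delta_rot":[0,0,0],"fingers":1},{"dp":[0.047,-0.056,0],"delta_rot":[0,0,0],"fingers":1},{"dp":[0.02,-0.025,0],"delta_rot":[0,0,0],"fingers":1}]'; python3 -m crank '[{"dp":[0,0,0],"delta_rot":[0,0,-0.018],"fingers":1},{"dp":[0,0,0],"delta_rot":[0,0,-0.018],"fingers":1},{"dp":[0,0,0],"delta_rot":[0,0,-0.018],"fingers":1},{"dp":[0,0,0],"delta_rot":[0,0,-0.018],"fingers":1},{"dp":[0,0,0],"delta_rot":[0,0,-0.018],"fingers":1},{"dp":[0,0,0],"delta_rot":[0,0,-0.018],"fingers":1},{"dp":[0,0,0],"delta_rot":[0,0,-0.018],"fingers":1},{"dp":[0,0,0],"delta_rot":[0,0,-0.018],"fingers":1}]'
```

```text
t: 2.1
tcp_pos: [0.4968, 0.2238, 0.3037]
tool_rot: [0.982, 0.19, 0.001, -0.001]
force: [0.2, -0.8, 0.8]
finger_gap: 1.002
gripper_force: 0.0
t: 2.77
tcp_pos: [0.4955, 0.2199, 0.3035]
tool_rot: [0.799, 0.601, -0.0, -0.0]
force: [-0.2, 0.4, 0.5]
finger_gap: 0.998
gripper_force: 0.0
```

```bash
python3 -m crank '[{"dp":[0,0,0],"delta_rot":[0,0,-0.0172],"fingers":1},{"dp":[0,0,0],"delta_rot":[0,0,-0.0172],"fingers":1},{"dp":[0,0,0],"delta_rot":[0,0,-0.0172],"fingers":1},{"dp":[0,0,0],"delta_rot":[0,0,-0.0172],"fingers":1},{"dp":[0,0,0],"delta_rot":[0,0,-0.0172],"fingers":1},{"dp":[0,0,0],"delta_rot":[0,0,-0.0172],"fingers":1},{"dp":[0,0,0],"delta_rot":[0,0,-0.0172],"fingers":1},{"dp":[0,0,0],"delta_rot":[0,0,-0.0172],"fingers":1},{"dp":[0,0,0],"delta_rot":[0,0,-0.0172],"fingers":1},{"dp":[0.016,0.031,0.06],"delta_rot":[0,0,0],"fingers":1},{"dp":[0.016,0.031,0.06],"delta_rot":[0,0,0],"fingers":1},{"dp":[0,0,0],"delta_rot":[0,0,0],"fingers":1}]' 40
python3 - <<'E'
from h import *
f=np.load("top.npz"); hsv=cv2.cvtColor(f["p"],cv2.COLOR_RGB2HSV); W=world("top",f["d"])
m=((hsv[...,0]>45)&(hsv[...,0]<85)&(hsv[...,1]>120)&(f["d"]>0)).astype(np.uint8); m[:,:360]=0; m[:,460:]=0
m=cv2.morphologyEx(m,cv2.MORPH_OPEN,np.ones((3,3)))
nn,lab,st,_=cv2.connectedComponentsWithStats(m); i=1+st[1:,4].argmax()
print("tray",cv2.minAreaRect((W[lab==i][:,:2]*1000).astype(np.float32)))
cm=cam("wrist"); s=manip.sense(); p,d=manip.snapshot("wrist"); cv2.imwrite("pics/w1.png",p[:,:,::-1])
W=world("wrist",d,cm); hsv=cv2.cvtColor(p,cv2.COLOR_RGB2HSV)
m=(d>0)&(W[...,2]>.054)&(W[...,2]<.072)&(hsv[...,1]>100)&(hsv[...,0]>12)&(hsv[...,0]<35)&(np.hypot(W[...,0]-.509,W[...,1]-.253)<.045)
r=cv2.minAreaRect((W[m][:,:2]*1000).astype(np.float32)); print("cuff",m.sum(),r,cv2.boxPoints(r)); print(np.percentile(W[m][:,2],[5,50,95]))
M=R.from_quat(s["tool_rot"]).as_matrix(); print(s["tcp_pos"],"tool y yaw",np.degrees(np.arctan2(M[1,1],M[0,1])))
e=M.T@(np.array([r[0][0]/1e3,r[0][1]/1e3,.111])-s["tcp_pos"]); print("tool shift norm",e/.5)
E
```

```text
t: 3.77
tcp_pos: [0.5079, 0.2529, 0.2383]
tool_rot: [0.428, 0.904, -0.003, -0.004]
force: [0.1, -0.5, 0.1]
finger_gap: 0.999
gripper_force: 0.0
tray ((590.8915405273438, -309.7498779296875), (114.14894104003906, 135.59124755859375), 63.091392517089844)
cuff 437 ((510.58319091796875, 253.8625946044922), (54.0504264831543, 24.1130313873291), 39.758140563964844) [[482.0968  245.8471 ]
 [497.51822 227.31021]
 [539.0696  261.87808]
 [523.6482  280.41498]]
[0.05648347 0.06491815 0.06615367]
[0.50794639 0.25291792 0.23833914] tool y yaw 39.32534044435127
tool shift norm [-0.00303761  0.00734057  0.25461598]
```

View pics/w1.png

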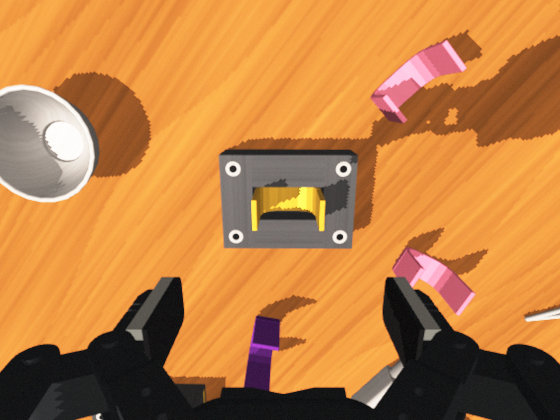

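The wrist view shows the brass cuff at (288,207) in its die, between the fingers. Its position agrees with the top view to about 1 mm, and the lookalikes are clear of the fingers. I'll descend and grip.

```bash
python3 -m crank '[{"dp":[-0.003,0.007,0.05],"delta_rot":[0,0,0],"fingers":1},{"dp":[0,0,0.06],"delta_rot":[0,0,0],"fingers":1},{"dp":[0,0,0.05],"delta_rot":[0,0,0],"fingers":1},{"dp":[0,0,0.04],"delta_rot":[0,0,0],"fingers":1},{"dp":[0,0,0.03],"delta_rot":[0,0,0],"fingers":1},{"dp":[0,0,0.02],"delta_rot":[0,0,0],"fingers":1},{"dp":[0,0,0],"delta_rot":[0,0,0],"fingers":1},{"dp":[0,0,0],"delta_rot":[0,0,0],"fingers":1}]' 40
python3 -m crank '[{"dp":[0,0,0],"delta_rot":[0,0,0],"fingers":-1},{"dp":[0,0,0],"delta_rot":[0,0,0],"fingers":-1},{"dp":[0,0,0],"delta_rot":[0,0,0],"fingers":-1},{"dp":[0,0,0],"delta_rot":[0,0,0],"fingers":-1},{"dp":[0,0,0],"delta_rot":[0,0,0],"fingers":-1},{"dp":[0,0,0],"delta_rot":[0,0,0],"fingers":-1},{"dp":[0,0,0],"delta_rot":[0,0,0],"fingers":-1},{"dp":[0,0,0],"delta_rot":[0,0,0],"fingers":-1}]' 40
```

```text
t: 4.48
tcp_pos: [0.5137, 0.2528, 0.1196]
tool_rot: [0.428, 0.904, 0.0, 0.0]
force: [-0.4, -0.4, -0.4]
finger_gap: 1.003
gripper_force: 0.0
t: 5.15
tcp_pos: [0.5139, 0.2531, 0.1205]
tool_rot: [0.428, 0.904, 0.001, 0.001]
force: [-0.6, -1.1, 5.9]
finger_gap: 0.62
gripper_force: 41.1
```

Speed limiting left the grip 9 mm higher than intended. I'll open, go lower and grip again.

```bash
python3 -m crank '[{"dp":[0,0,0],"delta_rot":[0,0,0],"fingers":1},{"dp":[0,0,0],"delta_rot":[0,0,0],"fingers":1},{"dp":[0,0,0],"delta_rot":[0,0,0],"fingers":1},{"dp":[0.005,-0.004,0.006],"delta_rot":[0,0,0],"fingers":1},{"dp":[0,0,0.006],"delta_rot":[0,0,0],"fingers":1},{"dp":[0,0,0.006],"delta_rot":[0,0,0],"fingers":1},{"dp":[0,0,0],"delta_rot":[0,0,0],"fingers":1},{"dp":[0,0,0],"delta_rot":[0,0,0],"fingers":1}]' 40
python3 -m crank '[{"dp":[0,0,0],"delta_rot":[0,0,0],"fingers":-1},{"dp":[0,0,0],"delta_rot":[0,0,0],"fingers":-1},{"dp":[0,0,0],"delta_rot":[0,0,0],"fingers":-1},{"dp":[0,0,0],"delta_rot":[0,0,0],"fingers":-1},{"dp":[0,0,0],"delta_rot":[0,0,0],"fingers":-1},{"dp":[0,0,0],"delta_rot":[0,0,0],"fingers":-1},{"dp":[0,0,0],"delta_rot":[0,0,0],"fingers":-1},{"dp":[0,0,0],"delta_rot":[0,0,0],"fingers":-1}]' 40
```

```text
t: 5.82
tcp_pos: [0.51, 0.2536, 0.1094]
tool_rot: [0.428, 0.904, -0.0, -0.0]
force: [-0.3, 0.2, 0.2]
finger_gap: 1.001
gripper_force: 0.0
t: 6.48
tcp_pos: [0.5105, 0.2538, 0.1102]
tool_rot: [0.428, 0.904, 0.0, 0.0]
force: [0.3, 0.5, 3.1]
finger_gap: 0.628
gripper_force: 42.7
```

Good. Now I'll lift slowly, straight up.

```bash
python3 -m crank '[{"dp":[0,0,-0.01],"delta_rot":[0,0,0],"fingers":-1},{"dp":[0,0,-0.02],"delta_rot":[0,0,0],"fingers":-1},{"dp":[0,0,-0.03],"delta_rot":[0,0,0],"fingers":-1},{"dp":[0,0,-0.04],"delta_rot":[0,0,0],"fingers":-1},{"dp":[0,0,-0.04],"delta_rot":[0,0,0],"fingers":-1},{"dp":[0,0,-0.04],"delta_rot":[0,0,0],"fingers":-1},{"dp":[0,0,-0.04],"delta_rot":[0,0,0],"fingers":-1},{"dp":[0,0,-0.03],"delta_rot":[0,0,0],"fingers":-1},{"dp":[0,0,-0.01],"delta_rot":[0,0,0],"fingers":-1},{"dp":[0,0,0],"delta_rot":[0,0,0],"fingers":-1}]' 40
python3 - <<'E'
from h import *
s=manip.sense(); p,d=manip.snapshot("wrist"); cv2.imwrite("pics/w2.png",p[:,:,::-1])
M=R.from_quat(s["tool_rot"]).as_matrix(); print(s["tcp_pos"], M.T@(np.array([.591,-.310,.23])-s["tcp_pos"])/.5)
E
```

```text
t: 7.32
tcp_pos: [0.5107, 0.2539, 0.2417]
tool_rot: [0.428, 0.904, 0.001, 0.001]
force: [0.9, 0.2, -0.8]
finger_gap: 0.624
gripper_force: 42.5
[0.51067479 0.25389544 0.24171873] [-0.97468793 -0.58968377  0.02294832]
```

View pics/w2.png

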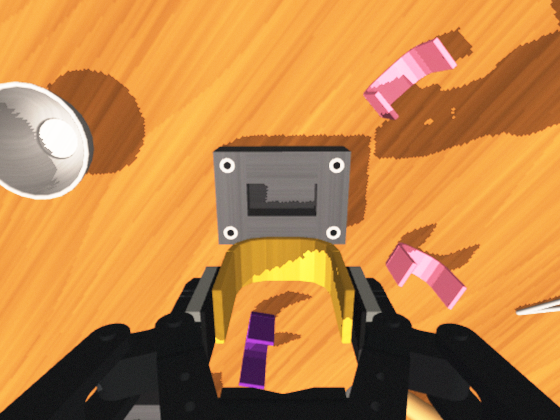

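The wrist view shows the brass cuff gripped upright between the pads (about x 215–355, y 240–340) and the die empty. I'll carry it over to the tray.

```bash
python3 -m crank '[{"dp":[-0.02,-0.012,0],"delta_rot":[0,0,0],"fingers":-1},{"dp":[-0.04,-0.024,0],"delta_rot":[0,0,0],"fingers":-1},{"dp":[-0.05,-0.03,0],"delta_rot":[0,0,0],"fingers":-1},{"dp":[-0.05,-0.03,0],"delta_rot":[0,0,0],"fingers":-1},{"dp":[-0.05,-0.03,0],"delta_rot":[0,0,0],"fingers":-1},{"dp":[-0.05,-0.03,0],"delta_rot":[0,0,0],"fingers":-1},{"dp":[-0.05,-0.03,0],"delta_rot":[0,0,0],"fingers":-1},{"dp":[-0.05,-0.03,0],"delta_rot":[0,0,0],"fingers":-1},{"dp":[-0.05,-0.03,0],"delta_rot":[0,0,0],"fingers":-1},{"dp":[-0.05,-0.03,0],"delta_rot":[0,0,0],"fingers":-1},{"dp":[-0.05,-0.03,0],"delta_rot":[0,0,0],"fingers":-1},{"dp":[-0.05,-0.03,0],"delta_rot":[0,0,0],"fingers":-1}]' 40
python3 -m crank '[{"dp":[-0.05,-0.03,0],"delta_rot":[0,0,0],"fingers":-1},{"dp":[-0.05,-0.03,0],"delta_rot":[0,0,0],"fingers":-1},{"dp":[-0.05,-0.03,0],"delta_rot":[0,0,0],"fingers":-1},{"dp":[-0.05,-0.03,0],"delta_rot":[0,0,0],"fingers":-1},{"dp":[-0.05,-0.03,0],"delta_rot":[0,0,0],"fingers":-1},{"dp":[-0.05,-0.03,0],"delta_rot":[0,0,0],"fingers":-1},{"dp":[-0.05,-0.03,0],"delta_rot":[0,0,0],"fingers":-1},{"dp":[-0.04,-0.024,0],"delta_rot":[0,0,0],"fingers":-1},{"dp":[-0.02,-0.012,0],"delta_rot":[0,0,0],"fingers":-1},{"dp":[0,0,0],"delta_rot":[0,0,0],"fingers":-1},{"dp":[0,0,0],"delta_rot":[0,0,0],"fingers":-1}]' 40
python3 - <<'E'
from h import *
s=manip.sense(); cm=cam("wrist"); p,d=manip.snapshot("wrist"); cv2.imwrite("pics/w3.png",p[:,:,::-1])
M=R.from_quat(s["tool_rot"]).as_matrix(); print(s["tcp_pos"],s["gripper_force"], M.T@(np.array([.591,-.310,.1152])-s["tcp_pos"])/.5)
W=world("wrist",d,cm); hsv=cv2.cvtColor(p,cv2.COLOR_RGB2HSV)
m=(d>0)&(hsv[...,0]>12)&(hsv[...,0]<35)&(hsv[...,1]>100)&(W[...,2]>.1)&(W[...,2]<.25)
print(m.sum(),W[m].min(0),W[m].max(0))
E
```

```text
t: 8.37
tcp_pos: [0.5563, -0.0715, 0.2383]
tool_rot: [0.429, 0.903, -0.0, -0.002]
force: [0.2, 1.0, -2.0]
finger_gap: 0.626
gripper_force: 42.5
t: 9.28
tcp_pos: [0.5909, -0.3057, 0.2385]
tool_rot: [0.429, 0.903, 0.001, -0.002]
force: [0.3, 0.9, -1.1]
finger_gap: 0.623
gripper_force: 42.5
[ 0.59090055 -0.30566457  0.23847657] 42.47539401054382 [-0.00775892 -0.00524335  0.24652785]
7723 [ 0.53433946 -0.34834218  0.13967767] [ 0.64275691 -0.25691272  0.24893506]
```

View pics/w3.png

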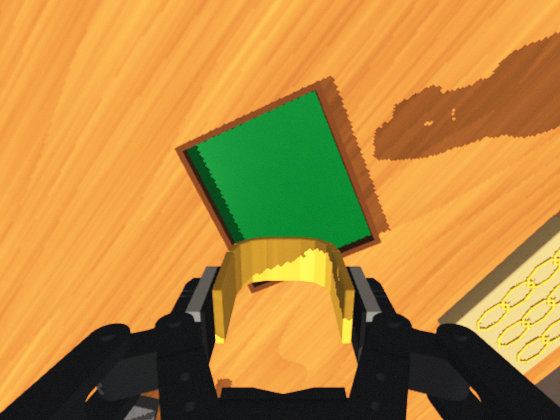

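The tray's middle is at (278,188) in the image, under the tool where the die was, and the cuff is still level in the grip. Now I'll lower it.

```bash
python3 -m crank '[{"dp":[-0.008,-0.005,0.02],"delta_rot":[0,0,0],"fingers":-1},{"dp":[0,0,0.035],"delta_rot":[0,0,0],"fingers":-1},{"dp":[0,0,0.04],"delta_rot":[0,0,0],"fingers":-1},{"dp":[0,0,0.04],"delta_rot":[0,0,0],"fingers":-1},{"dp":[0,0,0.04],"delta_rot":[0,0,0],"fingers":-1},{"dp":[0,0,0.035],"delta_rot":[0,0,0],"fingers":-1},{"dp":[0,0,0.025],"delta_rot":[0,0,0],"fingers":-1},{"dp":[0,0,0.015],"delta_rot":[0,0,0],"fingers":-1},{"dp":[0,0,0.005],"delta_rot":[0,0,0],"fingers":-1},{"dp":[0,0,0],"delta_rot":[0,0,0],"fingers":-1},{"dp":[0,0,0],"delta_rot":[0,0,0],"fingers":-1},{"dp":[0,0,0],"delta_rot":[0,0,0],"fingers":-1}]' 40
```

```text
t: 10.33
tcp_pos: [0.5932, -0.311, 0.1136]
tool_rot: [0.428, 0.904, -0.0, 0.001]
force: [0.1, 0.2, -2.5]
finger_gap: 0.622
gripper_force: 42.5
```

```bash
python3 -m crank '[{"dp":[0,0,0.004],"delta_rot":[0,0,0],"fingers":-1},{"dp":[0,0,0.004],"delta_rot":[0,0,0],"fingers":-1},{"dp":[0,0,0.004],"delta_rot":[0,0,0],"fingers":-1},{"dp":[0,0,0.003],"delta_rot":[0,0,0],"fingers":-1},{"dp":[0,0,0],"delta_rot":[0,0,0],"fingers":-1},{"dp":[0,0,0],"delta_rot":[0,0,0],"fingers":-1}]' 40; python3 -m crank '[{"dp":[0,0,0.002],"delta_rot":[0,0,0],"fingers":-1},{"dp":[0,0,0],"delta_rot":[0,0,0],"fingers":-1},{"dp":[0,0,0],"delta_rot":[0,0,0],"fingers":-1}]' 40;  python3 -m crank '[{"dp":[0,0,0.002],"delta_rot":[0,0,0],"fingers":-1},{"dp":[0,0,0],"delta_rot":[0,0,0],"fingers":-1},{"dp":[0,0,0],"delta_rot":[0,0,0],"fingers":-1}]' 40
```

```text
t: 10.83
tcp_pos: [0.5924, -0.3106, 0.1047]
tool_rot: [0.428, 0.904, 0.0, -0.0]
force: [0.1, -0.5, -1.0]
finger_gap: 0.626
gripper_force: 42.5
t: 11.08
tcp_pos: [0.5925, -0.3106, 0.1039]
tool_rot: [0.428, 0.904, 0.0, -0.0]
force: [-0.3, -0.0, -0.2]
finger_gap: 0.624
gripper_force: 42.5
t: 11.33
tcp_pos: [0.5927, -0.3107, 0.1032]
tool_rot: [0.428, 0.904, -0.0, 0.0]
force: [0.3, 0.1, 1.6]
finger_gap: 0.624
gripper_force: 42.6
```

Contact with the floor is starting to show. Next: release gently and retreat upward.

```bash
python3 -m crank '[{"dp":[0,0,0],"delta_rot":[0,0,0],"fingers":0.3},{"dp":[0,0,0],"delta_rot":[0,0,0],"fingers":0.4},{"dp":[0,0,0],"delta_rot":[0,0,0],"fingers":0.6},{"dp":[0,0,0],"delta_rot":[0,0,0],"fingers":0.8},{"dp":[0,0,0],"delta_rot":[0,0,0],"fingers":1},{"dp":[0,0,0],"delta_rot":[0,0,0],"fingers":1},{"dp":[0,0,0],"delta_rot":[0,0,0],"fingers":1}]' 40
python3 -m crank '[{"dp":[0,0,-0.01],"delta_rot":[0,0,0],"fingers":1},{"dp":[0,0,-0.02],"delta_rot":[0,0,0],"fingers":1},{"dp":[0,0,-0.04],"delta_rot":[0,0,0],"fingers":1},{"dp":[0,0,-0.05],"delta_rot":[0,0,0],"fingers":1},{"dp":[0,0,-0.05],"delta_rot":[0,0,0],"fingers":1},{"dp":[0,0,-0.05],"delta_rot":[0,0,0],"fingers":1},{"dp":[0,0,-0.04],"delta_rot":[0,0,0],"fingers":1},{"dp":[0,0,-0.02],"delta_rot":[0,0,0],"fingers":1},{"dp":[0,0,0],"delta_rot":[0,0,0],"fingers":1},{"dp":[0,0,0],"delta_rot":[0,0,0],"fingers":1}]' 40
python3 - <<'E'
from h import *
s=manip.sense(); cm=cam("wrist"); p,d=manip.snapshot("wrist"); cv2.imwrite("pics/w4.png",p[:,:,::-1])
W=world("wrist",d,cm); hsv=cv2.cvtColor(p,cv2.COLOR_RGB2HSV)
m=(d>0)&(hsv[...,0]>12)&(hsv[...,0]<35)&(hsv[...,1]>100)&(W[...,2]>.05)&(W[...,2]<.07)&(np.hypot(W[...,0]-.591,W[...,1]+.31)<.06)
print("cuff top",cv2.minAreaRect((W[m][:,:2]*1000).astype(np.float32)),np.percentile(W[m][:,2],[50,95]))
m=((hsv[...,0]>45)&(hsv[...,0]<85)&(hsv[...,1]>120)&(d>0)).astype(np.uint8); m=cv2.morphologyEx(m,cv2.MORPH_OPEN,np.ones((3,3)))
print("tray",cv2.minAreaRect((W[m>0][:,:2]*1000).astype(np.float32)))
E
```

```text
t: 11.92
tcp_pos: [0.5925, -0.3106, 0.1029]
tool_rot: [0.428, 0.904, -0.0, -0.0]
force: [-0.2, -0.7, 0.9]
finger_gap: 1.001
gripper_force: 0.0
t: 12.75
tcp_pos: [0.5925, -0.3106, 0.2434]
tool_rot: [0.428, 0.904, -0.0, 0.0]
force: [-0.1, 0.1, 0.1]
finger_gap: 0.998
gripper_force: 0.0
cuff top ((593.22607421875, -310.76361083984375), (53.817169189453125, 24.369646072387695), 39.159000396728516) [0.05795743 0.05919886]
tray ((591.134033203125, -306.87481689453125), (120.51558685302734, 141.01100158691406), 63.062713623046875)
```

View pics/w4.png

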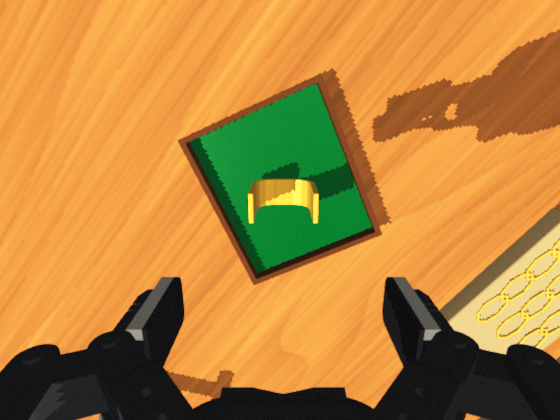

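The wrist view shows the brass cuff upright at (284,200) in the tray. It is about 4 mm from the middle with its top at 59 mm, and the gripper is clear of it.

```bash
python3 -c "
from station import manip
print(manip.sign_off())"
```

```text
the job is handed in; nothing more can be done
None
```

The brass cuff is standing open side up in the tray, about 4 mm from its middle and released; the silver cuff was never touched. The job is handed in at about 13 s of the 38 s allowed, and the hand-in call gave no verdict.

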